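Cover the open ramekin with the cork lid from the fitted tray

TASK

Lift the cork lid out of its round well in the wooden tray, gripping it by its edge where the tray's two finger slots leave the edge bare. Lay it flat and centred on the open ramekin to cover its mouth, let go and draw back; set it down, do not drop it. Leave that ramekin where it stands, and leave the salt cellar, the covered ramekin with its lid, the pepper mill and the garlic alone.

Things in the scene. Friction and masses are not known exactly. Their poses are not given: they have to be found in the camera images.
- lid_tray: Light wooden tray, fixed to the worktop, 110 mm along its x, 224 mm along its y, 25 mm high; origin at the centre of its underside, z up. Two round wells side by side along its y, each with two finger slots: cuts 40 mm wide that run from the well straight out through the tray's long sides, towards +x and -x of the tray, open above and at the side, slot floor 4 mm above the worktop.
- well_left (a point): Centre of the floor of the well at y = +62 mm of the tray, 14 mm above the worktop (z up, axes as the tray's). Both wells are alike: 69 mm across, floor a round pedestal 58 mm across; between the slots the wall stands 1.5 mm from the lid's edge and 2 mm higher than its top. One well holds the cork lid, the other the salt cellar; which is which varies.
- well_right (a point): Centre of the floor of the other, like well, at y = -62 mm of the tray, 14 mm above the worktop.
- lid_center (a point): Centre (half-way up) of the cork lid to be moved: a plain cork disc, 66 mm in diameter, 9 mm thick, 18 to 35 g, lying flat in a well of the tray, underside 14 mm and top 23 mm above the worktop. z is the disc's axis. It can be gripped only across its diameter along the tray's x axis, one fingertip in each finger slot.
- cork_lid: The same cork lid; origin at the centre of its underside.
- ramekin_mouth (a point): Centre of the rim of the open ramekin: a small loose off-white stoneware pot with no lid, 61 mm across the rim outside, about 55 mm inside, narrowing to 52 mm at the foot, 37 mm high, 120 g. The point lies level with the top of the rim, 37 mm above the worktop. z up along its axis. The lid is 2.5 mm wider than the rim all round.
- open_ramekin: The same open ramekin; origin at the centre of its underside.
- covered_ramekin: A second, equal ramekin that already has its cork lid on; origin at the centre of its underside. It and the open one stand to the right of the tray, one nearer and one farther; which is which varies. Their centres are at least 120 mm apart. To be left alone.
- other_lid: The cork lid that lies on the covered ramekin, 66 mm in diameter, 9 mm thick; origin at the centre of its underside. To be left alone.
- salt_cellar: Round reddish-brown turned salt cellar with a knobbed lid, 66 mm in diameter, 68 mm high, standing loose in the other well of the tray, its top 82 mm above the worktop; origin at the centre of its underside. To be left alone.
- pepper_mill: Wooden pepper mill, 58 mm in diameter, 150 mm high, standing loose behind the work; origin at the centre of its underside. To be left alone.
- garlic: Bulb of garlic, 50 mm across, 48 mm high, lying loose to the right of the ramekins; origin at the centre of its underside. To be left alone.
Mind the look-alikes: they are no part of the job. Leave any grey or red look-alike of the cork_lid alone. What is shaped like the open_ramekin but red is not meant.

How it is judged:
By the outcome, as a careful person would: the job done as asked, in the order asked, and still so for the second after the job is handed in, with the robot touching nothing.
It also fails if it takes over 38 s, if anything falls off the work surface, if the arm or the gripper's body presses on something with over 40 N, if the wrist force passes 120 N, or if a joint passes its speed limit or range.

ROBOT

A 7-joint arm with a two-finger parallel gripper is mounted at the origin on a cart in front of the work surface, level with it; the furniture and walls round the work are solid. World frame = base frame: x ahead of the robot, y to its left, z up, the work surface at z = 0. Lengths are in m, angles in rad, forces in N, time in s.
With the tool pointing down it reaches from about 0.35 to 0.9 m from the base axis. Payload 8.1 kg.
Tool frame: the origin (TCP) lies midway between the tips of the shut fingers; the grasp point (between the pads) lies behind it (arm.tcp_to_grasp is the z of the grasp point in the tool frame, in m); z points along the fingers, y is the line along which they close (so a half turn about z gives the same grasp; the last joint's range is limited). The gripper opens to 92 mm and grips with 3 to 60 N. Pads are 19 mm wide; open, the fingers measure 130 mm over their backs; the gripper's body (75 mm by 190 mm) begins 47 mm behind the grasp point.
Start: joints at [1.196, 0.434, 0.025, 1.573, -0.012, 1.134, -0.075], TCP at [0.168, -0.602, 0.192] pointing down, gripper open.
Joint ranges: [-2.62, 2.62], [-0.44, 2.09], [-1.27, 1.32], [0.08, 2.57], [-1.32, 4.46], [0.12, 2], [-2.74, 2.74]. Speed limits (rad/s): [2.22, 2.22, 3.01, 3.01, 3.14, 3.14, 3.14].

INTERFACE

Orientations are given as a rotation vector (axis times angle).
In Python, from cell import readout, vision, arm gives the robot as it stands.
- The arm moves only by the tool carry_out, never from a script. Its argument "increments" is one flat list of numbers, 6 for each row, row after row: the shift along the world's x, y, z in mm, then the turn, a rotation vector about the world's x, y, z in rad. In form: [tx, ty, tz, wx, wy, wz, tx, ty, tz, wx, wy, wz, ...]. A call has 1 to 20 rows; each row shifts and turns the commanded pose from where the row before left it; what a row does not reach is not made up. A row lasts 1/8 s, in which the tool goes at most 62.5 mm and 10.7 degrees, less where a joint would pass 70% of its speed; a pose out of reach is approached as far as the arm can. A call with a gripper value outside its range is refused whole. "grip" is the closure, from 0 (fully open) to 1 (shut), set as the call begins (left out, the last holds). The fingers move at their own pace and stop on an object; "newtons" is the grip in N (left out, the last holds). Time passes only in rows, so rows that do not move let the fingers close. It gives the time, the measured TCP pose, the force, the opening and the grip force at its end, in the units of the state.
- readout.observe(): the state, without advancing time (a new reading comes with each control period).
- vision.get_image(name): name is "scene" or "top" or "wrist"; returns the picture (480x640x3 uint8, red, green, blue); there is no depth.
- vision.calibration(name): a dict with "fov_y" (degrees; the focal length in pixels is half the picture's height over the tangent of half this angle, whatever the lens; pixels are square), "cx", "cy" (the principal point, pixels), "k1" (the pictures are not rectified: a ray, as slopes to the right and down, at radius r is drawn at 1 + k1 r^2 times it, then the intrinsics apply), "pose" (4x4, takes a point from camera to world coordinates). Camera axes: x right, y up, looking along -z (the intrinsics and any distortion apply to the point x, -y, -z); pixel columns grow to the right and rows downward; lengths in m; the calibration is good to about 2 mm. A picture is of the moment at which its call begins: read the wrist's pose just before it. calibration takes no time and is no camera call; for the wrist camera it gives the pose at the moment of the call.
- arm.sign_off(): hands the job in; it is judged then, once.
The state is a dict: "clock": time; "joints": joint angles; "dq": joint speeds; "joint_efforts": joint torques, N m; "position": TCP position; "ee_rot": TCP orientation; "force": force on the tool from outside, world axes, zero at the start; "ft_torque": the same for the moment, N m; "width": opening from 0.0 (shut) to 1.0 (fully open); "gripper_force": force on a finger pad.
Only numpy, scipy, OpenCV 4.12 (cv2) and the standard library are available. Lean on these libraries where they do the work, as an engineer would, in place of code of your own. Each camera call takes 0.05 s, during which the arm holds its last target. There are 200 camera calls.

## Working session

There is one attempt and no reset: what is moved stays moved. The work goes in short steps, Python scripts to look and compute and a tool call to move; the robot and the scene stay as the last step left them, time stands still between calls to the robot, and variables do not carry over. Pictures are saved under pics/ and viewed, at most 10 in all, crops included, and the job is handed in when it is done.

Besides the shell and the picture viewer there is one more tool, called after ">>>" by a JSON object that holds its "api" and its "payload", one argument or row to a line. carry_out: Moves the arm, as the interface text tells. Its arguments: {"type":"object","properties":{"increments":{"type":"array","items":{"type":"number"}},"grip":{"type":"number"},"newtons":{"type":"number"}},"required":["increments"]}

```bash
mkdir -p pics
python3 - <<'E'
from cell import readout, vision, arm
import cv2,numpy as np
s=readout.observe();print({k:np.round(v,3) for k,v in s.items()}, arm.tcp_to_grasp)
for n in("top","scene"):
    im=vision.get_image(n);cv2.imwrite(f"pics/{n}0.png",im[:,:,::-1])
    c=vision.calibration(n);print(n,c)
E
```

```text
{'clock': np.float64(0.0), 'joints': array([ 1.196,  0.435,  0.025,  1.574, -0.012,  1.134, -0.075]), 'dq': array([-0.001, -0.   , -0.001, -0.   , -0.001, -0.002,  0.   ]), 'joint_efforts': array([-0.0000e+00, -6.6784e+01,  9.8500e-01, -3.1446e+01, -6.1000e-02,
        4.3000e-02,  0.0000e+00]), 'position': array([ 0.168, -0.602,  0.191]), 'ee_rot': array([-3.111e+00, -4.250e-01,  1.000e-03]), 'force': array([-0.181, -0.551, -0.13 ]), 'ft_torque': array([-0.022, -0.004, -0.036]), 'gripper_force': np.float64(0.0), 'width': np.float64(1.003)} -0.0188
top {'fov_y': 50.691307109491206, 'cx': 327.4068038255568, 'cy': 236.32052298753118, 'k1': 0.04438468525828133, 'pose': array([[ 0.01038116,  0.99638299, -0.08433966,  0.43391315],
       [-0.99991721,  0.00970259, -0.00845157, -0.05841821],
       [-0.00760269,  0.08442041,  0.99640122,  1.03853733],
       [ 0.        ,  0.        ,  0.        ,  1.        ]])}
scene {'fov_y': 57.27544495308801, 'cx': 310.2165237504859, 'cy': 237.40048635551864, 'k1': -0.0028004651767926055, 'pose': array([[-0.70105026,  0.51310615, -0.49522784,  0.09850727],
       [-0.71300011, -0.49205411,  0.49951336,  0.35236843],
       [ 0.01262448,  0.70328148,  0.7107994 ,  0.65507164],
       [ 0.        ,  0.        ,  0.        ,  1.        ]])}
```

View pics/top0.png

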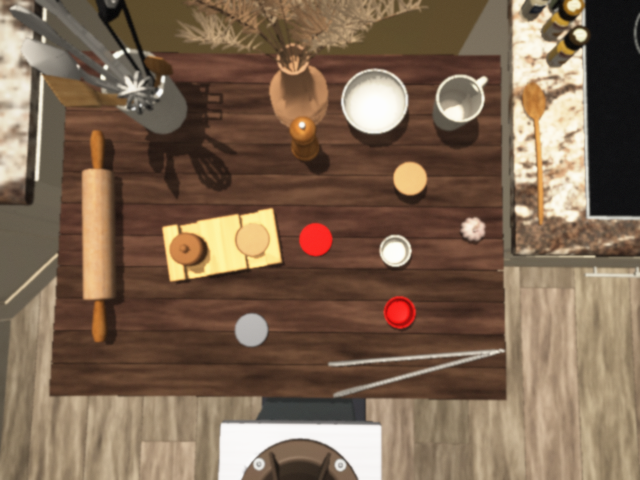

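View pics/scene0.png

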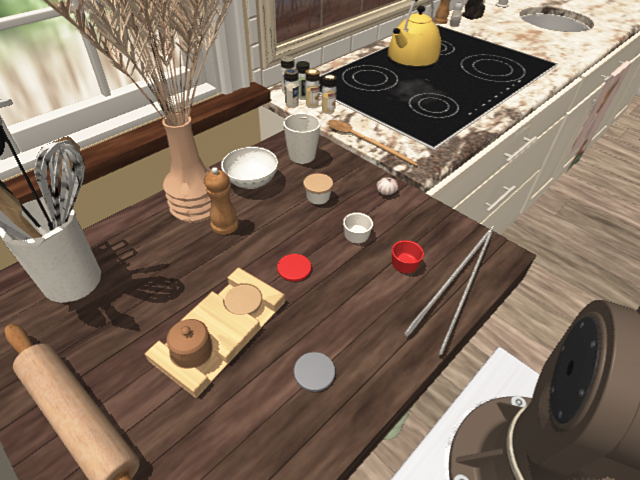

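The top view shows the lid at about (253,239) in the tray's right well and the open ramekin at (395,250). The salt cellar is at (187,249), the covered ramekin at (410,180) and the tongs at (420,370).

```bash
cat > h.py <<'E'
import numpy as np,cv2
from cell import readout,vision,arm
def ray(c,uv):
    uv=np.atleast_2d(np.asarray(uv,float)); f=240/np.tan(np.radians(c["fov_y"])/2)
    d=(uv-[c["cx"],c["cy"]])/f; p=d.copy()
    for _ in range(20): p=d/(1+c["k1"]*(p**2).sum(1,keepdims=True))
    P=np.array(c["pose"]); return P[:3,3],np.c_[p[:,0],-p[:,1],-np.ones(len(p))]@P[:3,:3].T
def plane(c,uv,z):
    o,d=ray(c,uv); return o+d*((z-o[2])/d[:,2])[:,None]
def proj(c,X):
    P=np.array(c["pose"]); q=(np.atleast_2d(X)-P[:3,3])@P[:3,:3]; f=240/np.tan(np.radians(c["fov_y"])/2)
    p=np.c_[q[:,0],-q[:,1]]/-q[:,2:]; return p*(1+c["k1"]*(p**2).sum(1,keepdims=True))*f+[c["cx"],c["cy"]]
def circle(c,cont,z):
    """circle fit to the contour cast on height z"""
    q=plane(c,cont.reshape(-1,2),z); A=np.c_[2*q[:,:2],np.ones(len(q))]
    s=np.linalg.lstsq(A,(q[:,:2]**2).sum(1),rcond=None)[0]
    return s[:2],np.sqrt(s[2]+s[0]**2+s[1]**2)
def big(m,near=None):
    cs=[k for k in cv2.findContours(m.astype(np.uint8),cv2.RETR_EXTERNAL,cv2.CHAIN_APPROX_NONE)[0] if cv2.contourArea(k)>80]
    if near is None:return max(cs,key=cv2.contourArea)
    return max(cs,key=lambda k:cv2.pointPolygonTest(k,near,True))
E
python3 - <<'E'
from h import *
c=vision.calibration("top");im=cv2.imread("pics/top0.png");hsv=cv2.cvtColor(im,cv2.COLOR_BGR2HSV)
for p in[(253,239),(230,225),(230,260),(395,243),(395,255),(410,180),(395,275),(473,229)]:print(p,hsv[p[1],p[0]])
roi=np.zeros((480,640),bool);roi[200:290,150:290]=1
m=roi&(hsv[...,2]>110)&(hsv[...,1]>60)
k=big(cv2.morphologyEx(m.astype(np.uint8),cv2.MORPH_CLOSE,np.ones((9,9))));r=cv2.minAreaRect(k);b=cv2.boxPoints(r)
print(r);q=plane(c,b,.025);print(q.round(4),q.mean(0));e=q[1]-q[0],q[2]-q[1];print([(np.linalg.norm(x),np.degrees(np.arctan2(x[1],x[0]))) for x in e])
m=np.zeros((480,640),bool);m[225:275,370:420]=1
m&=(hsv[...,1]<60)&(hsv[...,2]>120);print("ram",circle(c,cv2.convexHull(big(m)),.037))
for z,p in((.023,(253,239)),(.037,(395,250)),(.046,(410,180))):print(p,plane(c,[p],z))
cv2.imwrite("pics/crop.png",cv2.resize(im[165:285,155:435],None,fx=2.8,fy=2.8,interpolation=cv2.INTER_CUBIC))
E
```

```text
(253, 239) [ 19 112 245]
(230, 225) [ 24 102 253]
(230, 260) [ 25  98 254]
(395, 243) [ 30   9 251]
(395, 255) [ 30   3 253]
(410, 180) [ 19 115 243]
(395, 275) [ 11 128  74]
(473, 229) [ 13  58 206]
((219.23077392578125, 241.1538543701172), (66.2872543334961, 144.7337188720703), 78.69007110595703)
[[0.5432 0.3228 0.025 ]
 [0.6038 0.0394 0.025 ]
 [0.4727 0.0111 0.025 ]
 [0.4137 0.2917 0.025 ]] [0.50834299 0.16627798 0.025     ]
[(np.float64(0.28977291899015684), np.float64(-77.9345347792054)), (np.float64(0.1341383434609967), np.float64(-167.81695359149825))]
ram (array([ 0.49232352, -0.18382812]), np.float64(0.03170123482273042))
(253, 239) [[0.51300816 0.09976668 0.023     ]]
(395, 250) [[ 0.49286657 -0.18374331  0.037     ]]
(410, 180) [[ 0.63135475 -0.21226672  0.046     ]]
```

View pics/crop.png

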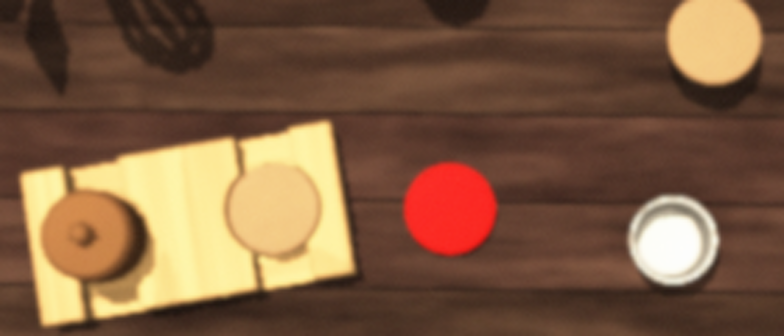

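Run:
```python
from h import *
c=vision.calibration("top");im=cv2.imread("pics/top0.png");hsv=cv2.cvtColor(im,cv2.COLOR_BGR2HSV)
px=np.array([(20,173),(330,121),(356,273),(42,327)])/2.8+[155,165]
q=plane(c,px,.025)[:,:2];print(q.round(4),q.mean(0))
for a,b in((1,0),(2,3)):
    d=q[b]-q[a];print(np.linalg.norm(d),np.degrees(np.arctan2(d[1],d[0]))-90)
y=(q[0]-q[1]+q[3]-q[2]);y/=np.linalg.norm(y);print("wellR",q.mean(0)-.062*y)
k=cv2.HoughCircles(im[200:280,210:300,0],cv2.HOUGH_GRADIENT,1.,50,param1=80,param2=10,minRadius=13,maxRadius=20)
print(k, plane(c,[(155+273/2.8,165+209/2.8)],.023),readout.observe()["position"])
```

```text
[[0.5357 0.282 ]
 [0.5755 0.0608]
 [0.4663 0.0401]
 [0.426  0.2622]] [0.50086363 0.16126346]
0.2246978045291632 10.218320694322216
0.22567228558796895 10.299167618690547
wellR [0.51190553 0.10025463]
[[[41.5 38.5 18.3]]] [[0.51170197 0.1007416  0.023     ]] [ 0.16760377 -0.60158777  0.19101119]
```

>>> {"api": "carry_out", "payload": {
  "increments": [10,20,0,0,0,0.04,20,41,0,0,0,0.09,22,45,0,0,0,0.095,22,45,0,0,0,0.095,22,45,0,0,0,0.095,22,45,0,0,0,0.095,22,45,0,0,0,0.095,22,45,0,0,0,0.095,22,45,0,0,0,0.095,22,45,0,0,0,0.095,22,45,0,0,0,0.095,22,45,0,0,0,0.095,22,45,0,0,0,0.095,22,45,0,0,0,0.095,22,45,0,0,0,0.095,22,45,-10,0,0,0.095,18,37,-15,0,0,0.02,10,19,-15,0,0,0,0,0,0,0,0,0],
  "grip": 0
}}

```text
clock: 2.48
position: [0.5329, 0.1463, 0.1503]
ee_rot: [-2.007, -2.414, 0.002]
force: [-0.8, -0.0, -0.0]
width: 1.0
gripper_force: 0.0
```

Run:
```python
from h import *
from scipy.spatial.transform import Rotation as R
s=readout.observe();im=vision.get_image("wrist");c=vision.calibration("wrist");cv2.imwrite("pics/w1.png",im[:,:,::-1]);np.save("c1.npy",c,allow_pickle=True)
print(s["clock"],s["position"],s["joints"]);r=R.from_rotvec(s["ee_rot"]).as_matrix();print(r.round(3),np.degrees(np.arctan2(r[1,1],r[0,1])))
print(c["pose"].round(3))
print(proj(c,[[.512,.1005,.023],[.505,.099,.0],[.5357,.282,.025],[.5755,.0608,.025],[.4663,.0401,.025]]))
```

```text
2.475 [0.53289037 0.14627322 0.15026796] [ 0.10723662  0.43964027 -0.64499751  1.76312235  0.29905806  1.04141033
 -0.46205947]
[[-0.182  0.983 -0.003]
 [ 0.983  0.182  0.   ]
 [ 0.001 -0.003 -1.   ]] 10.514129017832635
[[ 0.983 -0.174 -0.051  0.52 ]
 [ 0.181  0.941  0.286  0.223]
 [-0.001 -0.29   0.957  0.344]
 [ 0.     0.     0.     1.   ]]
[[289.28445911 265.49285571]
 [283.92342527 257.47016072]
 [355.52061903  57.47250189]
 [348.5609657  316.1070657 ]
 [232.05092724 316.40914597]]
```

View pics/w1.png

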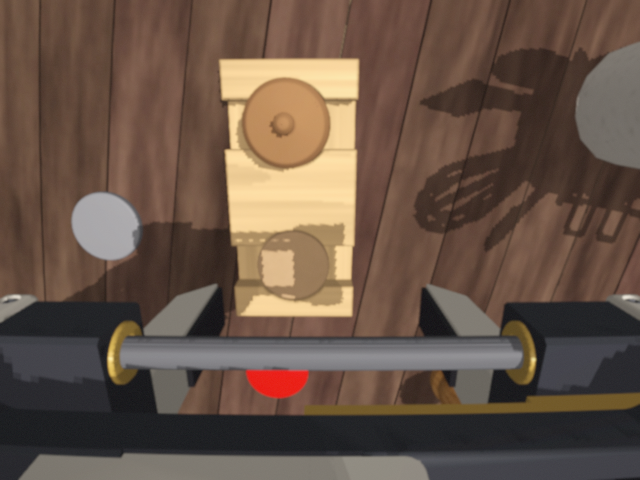

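The wrist view shows the lid at about (293,265), with the tray edges beside it at columns 236 and 353 and the fingertips at (223,288) and (421,288). Next I move over the lid, lower the tool and check against the fingertips.

>>> {"api": "carry_out", "payload": {
  "increments": [-10,-23,-15,0,0,0,-10,-22,-30,0,0,0,0,0,-25,0,0,0,0,0,-10,0,0,0,0,0,0,0,0,0,0,0,0,0,0,0]
}}

```text
clock: 3.28
position: [0.5145, 0.1003, 0.0728]
ee_rot: [2.011, 2.412, 0.002]
force: [-0.2, 1.1, 0.5]
width: 0.999
gripper_force: 0.0
```

Run:
```python
from h import *
from scipy.spatial.transform import Rotation as R
c=np.load("c1.npy",allow_pickle=True).item()
t=np.array([.53289,.14627,.15027]);y=np.array([.983,.182,0])
print("tips pred w1",proj(c,[t-.046*y,t+.046*y,t]))
s=readout.observe();im=vision.get_image("wrist");c=vision.calibration("wrist");cv2.imwrite("pics/w2.png",im[:,:,::-1]);np.save("c2.npy",c,allow_pickle=True)
t=s["position"];r=R.from_rotvec(s["ee_rot"]).as_matrix();y=r[:,1]
print(s["clock"],t,np.degrees(np.arctan2(y[1],y[0])))
print("tips",proj(c,[t-.046*y,t+.046*y,t]));print("lid",proj(c,[[.512,.1005,.023]]))
```

```text
tips pred w1 [[237.76617434 275.57889999]
 [402.50540787 275.50217534]
 [320.09978514 275.61599653]]
3.275 [0.51449174 0.10025479 0.07279771] 10.374300393207763
tips [[237.43392927 278.32774466]
 [402.4965303  278.27901872]
 [319.96948265 278.3855475 ]]
lid [[316.52461406 249.65085741]]
```

View pics/w2.png

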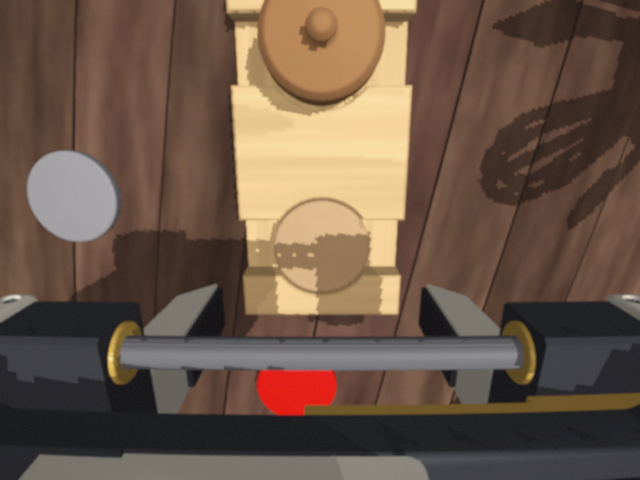

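The lid is at about (321,246), on the fingers' mid-column of 322. It is centred along the closing line, so I descend and grip.

>>> {"api": "carry_out", "payload": {
  "increments": [0,1,-20,0,0,0,0,0,-25,0,0,0,0,0,-15,0,0,0,0,0,-5,0,0,0,0,0,0,0,0,0]
}}

```text
clock: 3.95
position: [0.514, 0.1011, 0.007]
ee_rot: [2.011, 2.413, 0.0]
force: [-0.5, 0.3, 0.1]
width: 0.996
gripper_force: 0.0
```

>>> {"api": "carry_out", "payload": {
  "increments": [0,0,0,0,0,0,0,0,0,0,0,0,0,0,0,0,0,0,0,0,0,0,0,0,0,0,0,0,0,0,0,0,0,0,0,0],
  "grip": 1,
  "newtons": 10
}}

```text
clock: 4.7
position: [0.5138, 0.1009, 0.0067]
ee_rot: [2.012, 2.413, 0.0]
force: [0.5, 0.0, -0.2]
width: 0.397
gripper_force: 0.0
```

Run:
```python
from h import *
s=readout.observe();print(s["width"],s["gripper_force"])
im=vision.get_image("wrist");s=readout.observe();print(s["width"],s["gripper_force"])
cv2.imwrite("pics/w3.png",im[:,:,::-1])
```

```text
0.3970516101772382 0.0
0.3530657068574056 0.0
```

View pics/w3.png

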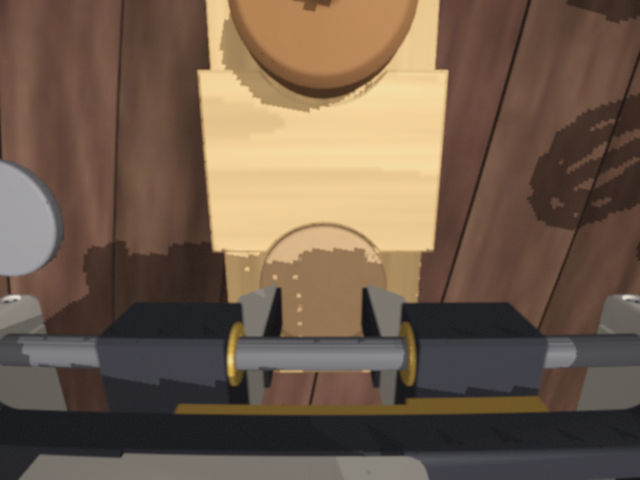

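The fingers have closed past the lid's diameter without touching it, at rows 288–380, and the lid at (323,285) is unmoved. I check from the side before opening.

Run:
```python
from h import *
im=vision.get_image("scene");c=vision.calibration("scene");s=readout.observe();t=s["position"]
print(s["clock"],s["width"],s["gripper_force"],s["force"],t)
print(proj(c,[t,t+[0,0,.03],[.5145,.1025,.023]]), "crop origin 140,200 scale 3.2")
cv2.imwrite("pics/s1.png",cv2.resize(im[:,:,::-1][200:385,140:385],None,fx=3.2,fy=3.2,interpolation=cv2.INTER_CUBIC))
```

```text
4.8 0.30915580296142703 0.0 [-0.28321207  0.16052725 -0.40760899] [0.51374537 0.10089011 0.00672264]
[[243.65118598 303.51417436]
 [242.02453195 293.31512608]
 [241.79792781 298.31104163]] crop origin 140,200 scale 3.2
```

View pics/s1.png

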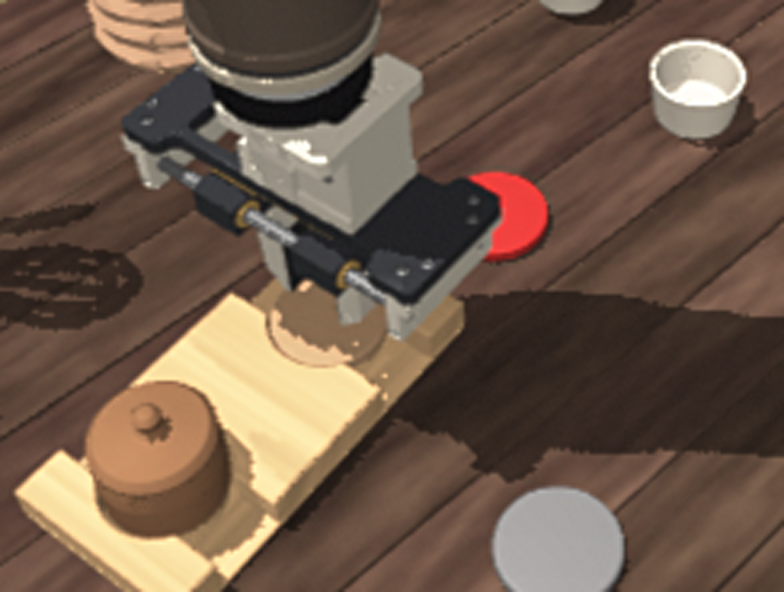

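Both fingertips hang clear above the lid, at crop (290,285) and (355,310), about 30 mm above where the TCP reading puts them. I open, and lower in small force-checked steps.

>>> {"api": "carry_out", "payload": {
  "increments": [0,0,0,0,0,0,0,0,0,0,0,0,0,0,0,0,0,0,0,0,0,0,0,0,0,0,0,0,0,0,0,0,0,0,0,0,0,0,0,0,0,0],
  "grip": 0
}}

```text
clock: 5.68
position: [0.5138, 0.1009, 0.0067]
ee_rot: [-2.012, -2.413, -0.0]
force: [-0.2, -0.1, 0.3]
width: 0.988
gripper_force: 0.0
```

Run:
```python
from h import *
from scipy.spatial.transform import Rotation as R
s=readout.observe();im=vision.get_image("scene");c=vision.calibration("scene");t=s["position"]
print(s["clock"],s["width"],t,s["ee_rot"],s["force"],s["joints"])
w=vision.calibration("wrist");print(240/np.tan(np.radians(w["fov_y"])/2),w["cx"],w["cy"],w["k1"])
r=R.from_rotvec(s["ee_rot"]).as_matrix();P=w["pose"];print("cam in tool",(r.T@(P[:3,3]-t)).round(4))
wi=vision.get_image("wrist");cv2.imwrite("pics/w4.png",wi[:,:,::-1])
# lid depth from its measured width in w3, at 66 mm
print(proj(w,[[.5138-.033*.983,.101-.033*.182,.023],[.5138+.033*.983,.101+.033*.182,.023]]))
cv2.imwrite("pics/s2.png",cv2.resize(im[:,:,::-1][200:385,140:385],None,fx=3.2,fy=3.2,interpolation=cv2.INTER_CUBIC))
```

```text
5.675 0.9883708500665004 [0.51376732 0.10093555 0.00671632] [-2.01173487e+00 -2.41295425e+00 -5.37855942e-05] [-0.18984796 -0.12445553  0.3358128 ] [ 0.10512879  0.5737998  -0.5488542   1.97583688  0.44786167  0.7127105
 -0.5371016 ]
373.0364539335896 321.3407381243917 242.89455412431172 -0.047019523900410816
cam in tool [ 0.0791  0.0006 -0.1927]
[[255.99059005 290.26777527]
 [384.05943693 289.97220604]]
```

View pics/s2.png

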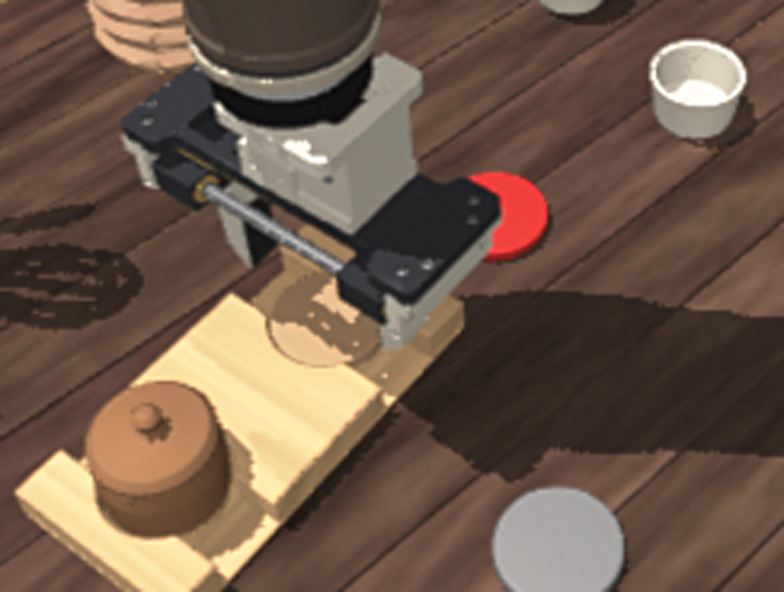

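>>> {"api": "carry_out", "payload": {
  "increments": [0,0,-7,0,0,0,0,0,-8,0,0,0,0,0,-5,0,0,0,0,0,0,0,0,0]
}}

```text
clock: 6.28
position: [0.5133, 0.1009, -0.0139]
ee_rot: [-2.011, -2.413, 0.001]
force: [0.1, -0.3, 0.0]
width: 1.0
gripper_force: 0.0
```

Run:
```python
from h import *
s=readout.observe();im=vision.get_image("scene");c=vision.calibration("scene");t=s["position"]
wi=vision.get_image("wrist")
a=cv2.resize(im[:,:,::-1][235:335,180:300],None,fx=3.3,fy=3.3,interpolation=cv2.INTER_CUBIC)
b=wi[:,:,::-1][180:380,120:520]
cv2.imwrite("pics/s3.png",np.hstack([a,cv2.copyMakeBorder(b,0,130,0,0,cv2.BORDER_CONSTANT)]))
print(s["clock"],t,s["force"],a.shape)
```

```text
6.275 [ 0.5132736   0.10085052 -0.01388714] [ 0.09922635 -0.29432459  0.0261921 ] (330, 396, 3)
```

View pics/s3.png

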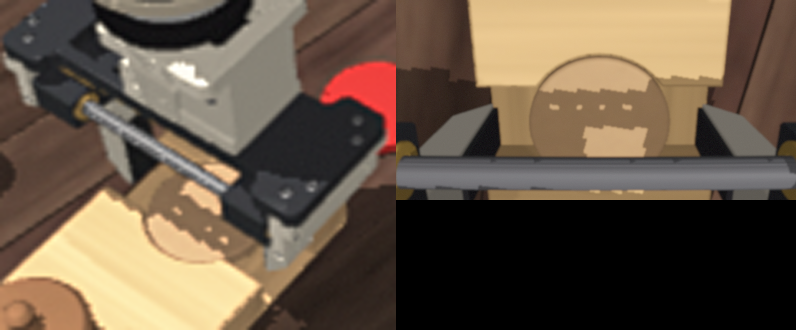

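Lid and fingers are aligned (lid centre column 323, finger mid 322). The tips are only just above the lid's top and there is no contact yet, so I go down the rest.

>>> {"api": "carry_out", "payload": {
  "increments": [0,0,-5,0,0,0,0,0,-4,0,0,0,0,0,-3,0,0,0,0,0,0,0,0,0]
}}

```text
clock: 6.88
position: [0.5136, 0.1008, -0.0255]
ee_rot: [-2.011, -2.413, 0.001]
force: [-0.1, -0.0, -1.3]
width: 1.001
gripper_force: 0.0
```

>>> {"api": "carry_out", "payload": {
  "increments": [0,0,-2,0,0,0,0,0,-1,0,0,0,0,0,0,0,0,0]
}}

```text
clock: 7.25
position: [0.5137, 0.1009, -0.0283]
ee_rot: [-2.012, -2.413, 0.0]
force: [0.8, 0.3, -0.6]
width: 1.004
gripper_force: 0.0
```

>>> {"api": "carry_out", "payload": {
  "increments": [0,0,0,0,0,0,0,0,0,0,0,0,0,0,0,0,0,0,0,0,0,0,0,0,0,0,0,0,0,0],
  "grip": 1,
  "newtons": 10
}}

```text
clock: 7.88
position: [0.5138, 0.101, -0.0282]
ee_rot: [2.012, 2.413, 0.0]
force: [0.4, -0.1, 0.2]
width: 0.714
gripper_force: 10.0
```

The opening reads 65.7 mm at 10 N, so the lid is gripped. I lift it and carry it past the ramekin so the wrist camera sees both.

>>> {"api": "carry_out", "payload": {
  "increments": [0,0,5,0,0,0,0,0,10,0,0,0,0,0,20,0,0,0,0,0,25,0,0,0,0,0,15,0,0,0,0,0,5,0,0,0,0,0,0,0,0,0]
}}

```text
clock: 8.75
position: [0.5137, 0.1008, 0.0517]
ee_rot: [2.012, 2.413, -0.0]
force: [0.1, -0.1, -1.3]
width: 0.714
gripper_force: 10.0
```

>>> {"api": "carry_out", "payload": {
  "increments": [-1,-10,0,0,0,0,-2,-25,0,0,0,0,-2,-35,0,0,0,0,-2,-40,0,0,0,0,-2,-40,0,0,0,0,-2,-40,0,0,0,0,-2,-40,0,0,0,0,-2,-40,0,0,0,0,-2,-40,0,0,0,0,-2,-35,0,0,0,0,-1,-25,-5,0,0,0,0,-16,-10,0,0,0,0,0,-10,0,0,0,0,0,0,0,0,0,0,0,0,0,0,0]
}}

```text
clock: 10.62
position: [0.4941, -0.2836, 0.0268]
ee_rot: [-2.009, -2.415, -0.001]
force: [0.8, -0.2, -0.6]
width: 0.716
gripper_force: 10.0
```

Run:
```python
from h import *
s=readout.observe();im=vision.get_image("wrist");c=vision.calibration("wrist");np.save("c5.npy",c,allow_pickle=True)
cv2.imwrite("pics/w5.png",im[:,:,::-1]);t=s["position"];print(s["clock"],t,s["force"],s["width"])
print("ram pred",proj(c,[[.4925,-.1838,.037]]),"lid pred",proj(c,[t+[0,0,.051]]))
```

```text
10.625 [ 0.49413357 -0.28361426  0.02679819] [ 0.75812857 -0.19369041 -0.56965356] 0.7157749620095285
ram pred [[355.69733314  85.63817764]] lid pred [[319.56828756 322.92343089]]
```

View pics/w5.png

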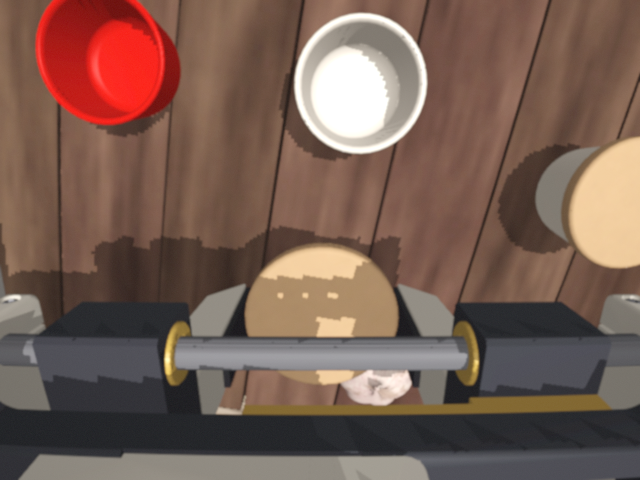

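The wrist view shows the lid held level, spanning about (245–398, 243–384), with the open ramekin's rim spanning about (294–427, 13–155). I measure both in this one picture.

```bash
cat > m.py <<'E'
from h import *
def fit(q):
    from scipy.optimize import least_squares
    f=lambda p:np.hypot(q[:,0]-p[0],q[:,1]-p[1])-p[2]
    s=least_squares(f,[*q.mean(0)[:2],.03],loss="soft_l1",f_scale=.0007);return s.x,np.abs(s.fun).max(),np.median(np.abs(f(s.x)))
c=np.load("c5.npy",allow_pickle=True).item();im=cv2.imread("pics/w5.png");hsv=cv2.cvtColor(im,cv2.COLOR_BGR2HSV)
t=np.array([.49413,-.28361,.02680])
H,S,V=[hsv[...,i].astype(int) for i in range(3)]
m=(S<60)&(V>90);m[200:]=0;m[:,:270]=0;m[:,450:]=0
k=cv2.convexHull(big(cv2.morphologyEx(m.astype(np.uint8),cv2.MORPH_OPEN,np.ones((3,3)))));print("ram box",cv2.boundingRect(k))
# densify hull
mm=np.zeros(m.shape,np.uint8);cv2.fillPoly(mm,[k],1);k=big(mm)
R=fit(plane(c,k.reshape(-1,2),.037));print("ram",R)
# lid: scan each column from above for the cork edge, and below the bar
print("col 322:",[(r,*hsv[r,322]) for r in (232,238,241,243,245,248,260,290,325,378,382,384,386,390)])
g=cv2.GaussianBlur(im,(3,3),0).astype(int).sum(2)
pts=[]
for u in range(256,390):
    d=g[226:300,u]-0; d=d[2:]-d[:-2]; pts.append((u,227+d.argmax()))
L=fit(plane(c,np.array(pts),t[2]+.0512));print("lid",L,"pts",pts[::16])
pb=[]
for u in range(285,340):
    d=g[372:400,u]; d=d[:-2]-d[2:]; pb.append((u,373+d.argmax()))
print(pb[::8]);L2=fit(plane(c,np.array(pts+pb),t[2]+.0512));print("lid2",L2)
print("lid-tcp",(L[0][:2]-t[:2])*1e3,"move",(R[0][:2]-L[0][:2])*1e3,(R[0][:2]-L2[0][:2])*1e3)
E
python3 m.py
```

```text
ram box (294, 12, 134, 142)
ram (array([ 0.49456235, -0.18344234,  0.03061983]), np.float64(0.0004084624210217991), np.float64(0.00010432524513356162))
col 322: [(232, np.uint8(10), np.uint8(95), np.uint8(140)), (238, np.uint8(10), np.uint8(97), np.uint8(87)), (241, np.uint8(11), np.uint8(99), np.uint8(88)), (243, np.uint8(14), np.uint8(104), np.uint8(118)), (245, np.uint8(15), np.uint8(105), np.uint8(150)), (248, np.uint8(17), np.uint8(93), np.uint8(219)), (260, np.uint8(17), np.uint8(84), np.uint8(245)), (290, np.uint8(15), np.uint8(100), np.uint8(174)), (325, np.uint8(17), np.uint8(86), np.uint8(244)), (378, np.uint8(17), np.uint8(86), np.uint8(240)), (382, np.uint8(17), np.uint8(91), np.uint8(227)), (384, np.uint8(16), np.uint8(100), np.uint8(187)), (386, np.uint8(10), np.uint8(95), np.uint8(139)), (390, np.uint8(9), np.uint8(94), np.uint8(136))]
lid (array([ 0.49483317, -0.2828233 ,  0.03347114]), np.float64(0.0012303200705328574), np.float64(0.00010484692169824075)) pts [(256, np.int64(278)), (272, np.int64(263)), (288, np.int64(254)), (304, np.int64(248)), (320, np.int64(247)), (336, np.int64(248)), (352, np.int64(252)), (368, np.int64(258)), (384, np.int64(276))]
[(285, np.int64(376)), (293, np.int64(379)), (301, np.int64(381)), (309, np.int64(383)), (317, np.int64(374)), (325, np.int64(384)), (333, np.int64(383))]
lid2 (array([ 0.49466785, -0.28175184,  0.03251113]), np.float64(0.0051482512508488), np.float64(0.00016965162295835834))
lid-tcp [0.70316863 0.78670062] move [-0.27081667 99.38096186] [-0.10549784 98.30950342]
```

>>> {"api": "carry_out", "payload": {
  "increments": [0,12,0,0,0,0,0,25,0,0,0,0,0,30,0,0,0,0,0,22,0,0,0,0,0,10,0,0,0,0,0,0,-8,0,0,0,0,0,-12,0,0,0,0,0,-6,0,0,0,0,0,0,0,0,0,0,0,0,0,0,0]
}}

```text
clock: 11.92
position: [0.4938, -0.1863, 0.0007]
ee_rot: [2.012, 2.413, 0.0]
force: [-0.4, 0.4, -1.4]
width: 0.718
gripper_force: 10.0
```

Run:
```python
from h import *
s=readout.observe();t=s["position"];print(t,s["force"],"to go mm",(np.array([.49413-.0002,-.28361+.0989,-.0052])-t)*1e3)
```

```text
[ 0.49383915 -0.1862994   0.0007285 ] [-0.42443939  0.39960996 -1.39506917] to go mm [ 0.09084818  1.58939914 -5.92849521]
```

>>> {"api": "carry_out", "payload": {
  "increments": [0,1.5,-2,0,0,0,0,0,-2,0,0,0,0,0,-1,0,0,0,0,0,0,0,0,0,0,0,0,0,0,0]
}}

```text
clock: 12.55
position: [0.4938, -0.1846, -0.0042]
ee_rot: [2.012, 2.413, 0.0]
force: [0.3, 0.4, -0.6]
width: 0.711
gripper_force: 10.0
```

Run:
```python
from h import *
s=readout.observe();t=s["position"];print(t,s["force"],"to go mm",(np.array([.4939,-.18471,-.0052])-t)*1e3)
im=vision.get_image("wrist");cv2.imwrite("pics/w6.png",im[:,:,::-1]);c=vision.calibration("wrist")
hsv=cv2.cvtColor(im,cv2.COLOR_RGB2HSV)
for u in(300,322,345):print(u,[tuple(int(x) for x in hsv[r,u]) for r in range(228,254,3)])
```

```text
[ 0.49384412 -0.1846034  -0.00420693] [ 0.34311397  0.40961276 -0.60353114] to go mm [ 0.05587535 -0.10659802 -0.99306557]
300 [(10, 85, 182), (10, 86, 174), (10, 93, 121), (10, 89, 118), (17, 35, 155), (18, 26, 167), (16, 69, 156), (16, 96, 194), (17, 79, 255)]
322 [(9, 94, 146), (9, 91, 145), (11, 68, 150), (18, 26, 169), (16, 26, 169), (15, 66, 163), (16, 96, 192), (17, 77, 255), (22, 63, 255)]
345 [(9, 96, 133), (9, 95, 131), (9, 97, 126), (9, 97, 126), (13, 46, 155), (17, 28, 183), (15, 49, 178), (16, 95, 190), (17, 83, 255)]
```

Run:
```python
from h import *
from scipy.optimize import least_squares
s=readout.observe();c=vision.calibration("wrist");im=cv2.imread("pics/w6.png");hsv=cv2.cvtColor(im,cv2.COLOR_BGR2HSV)
S=cv2.GaussianBlur(hsv[...,1],(3,3),0).astype(int);V=cv2.GaussianBlur(hsv[...,2],(3,3),0).astype(int)
ft=[];tp=[]
for u in range(292,352):
    r=225+np.argmax(S[225:260,u]<60);ft.append((u,r-.5))
for u in range(262,384):
    d=V[235:300,u];d=d[2:]-d[:-2];tp.append((u,236+d.argmax()))
def fr(px,z,R):
    q=plane(c,np.array(px),z);f=lambda p:np.hypot(q[:,0]-p[0],q[:,1]-p[1])-R
    x=least_squares(f,q.mean(0)[:2]-[0,.03],loss="soft_l1",f_scale=.0005);return x.x,np.median(np.abs(x.fun))
print(ft[::10],tp[::15]);a=fr(ft,0,.026);b=fr(tp,.047,.033);print("foot",a,"lid",b,"lid-ram mm",(b[0]-a[0])*1e3)
```

```text
[(292, np.float64(243.5)), (302, np.float64(237.5)), (312, np.float64(234.5)), (322, np.float64(234.5)), (332, np.float64(235.5)), (342, np.float64(238.5))] [(262, np.int64(271)), (277, np.int64(259)), (292, np.int64(252)), (307, np.int64(248)), (322, np.int64(247)), (337, np.int64(248)), (352, np.int64(252)), (367, np.int64(257)), (382, np.int64(272))]
foot (array([ 0.49443089, -0.18378695]), np.float64(0.00013665939910685598)) lid (array([ 0.49448565, -0.18281619]), np.float64(0.0001728190803091563)) lid-ram mm [0.05475956 0.97075699]
```

The lid is centred to within about 0.5 mm. I nudge it slightly and set it down.

>>> {"api": "carry_out", "payload": {
  "increments": [0,-0.5,-0.5,0,0,0,0,0,-0.4,0,0,0,0,0,0,0,0,0]
}}

```text
clock: 12.98
position: [0.4938, -0.1852, -0.0051]
ee_rot: [2.012, 2.413, -0.0]
force: [-0.4, -0.1, 0.6]
width: 0.716
gripper_force: 10.0
```

Run:
```python
from h import *
s=readout.observe();print(s["position"],s["force"])
f=[]
for _ in range(6): vision.get_image("wrist"); f.append(readout.observe()["force"])
print(np.mean(f,0),np.std(f,0),s["joint_efforts"])
```

```text
[ 0.49381039 -0.18520013 -0.00508944] [-0.42296817 -0.0816375   0.5647913 ]
[-0.48730312 -0.89514154  0.9864484 ] [0.32741066 0.37137764 0.57465411] [-2.06683734e-01 -6.21907926e+01 -8.23229313e+00 -1.96990764e+01
 -1.08003826e-01 -8.10124283e-02 -6.50369242e-03]
```

Mean vertical force has gone from about −0.6 to +1 N, so the lid is resting on the rim. I release it and draw straight up.

>>> {"api": "carry_out", "payload": {
  "increments": [0,0,-0.2,0,0,0,0,0,0,0,0,0,0,0,0,0,0,0,0,0,0,0,0,0,0,0,0,0,0,0],
  "grip": 0
}}

```text
clock: 13.9
position: [0.4938, -0.185, -0.0054]
ee_rot: [2.012, 2.413, 0.0]
force: [0.2, 0.2, -0.5]
width: 0.997
gripper_force: 0.0
```

>>> {"api": "carry_out", "payload": {
  "increments": [0,0,3,0,0,0,0,0,8,0,0,0,0,0,20,0,0,0,0,0,30,0,0,0,0,0,40,0,0,0,0,0,40,0,0,0,-5,-20,20,0,0,0,-10,-40,0,0,0,0,-15,-45,0,0,0,0,-15,-45,0,0,0,0,-10,-30,0,0,0,0,0,0,0,0,0,0,0,0,0,0,0,0]
}}

```text
clock: 15.52
position: [0.4392, -0.3641, 0.156]
ee_rot: [2.011, 2.414, 0.001]
force: [-0.1, 0.1, 0.6]
width: 0.997
gripper_force: 0.0
```

Run:
```python
from h import *
s=readout.observe();print(s["clock"],s["position"],s["width"])
t0=cv2.imread("pics/top0.png")
for n in("top","wrist"):
    im=vision.get_image(n);cv2.imwrite(f"pics/{n}9.png",im[:,:,::-1]);c=vision.calibration(n)
    hsv=cv2.cvtColor(im,cv2.COLOR_RGB2HSV);H,S,V=cv2.split(hsv)
    m=(H>12)&(H<26)&(S>60)&(V>150)
    for k in cv2.findContours(m.astype(np.uint8),cv2.RETR_EXTERNAL,cv2.CHAIN_APPROX_NONE)[0]:
        if cv2.contourArea(k)>400:
            e=cv2.boundingRect(k);q,r=circle(c,cv2.convexHull(k),.046)
            if .02<r<.05: print(n,"cork",e,q.round(4),r.round(4))
```

```text
15.525 [ 0.43918999 -0.36409806  0.1560254 ] 0.9971198613816262
top cork (379, 233, 35, 34) [ 0.4925 -0.1846] 0.0335
top cork (393, 162, 34, 33) [ 0.6356 -0.2114] 0.0334
top cork (186, 18, 55, 28) [0.9148 0.185 ] 0.0456
top cork (313, 13, 54, 35) [ 0.9326 -0.0667] 0.0475
top cork (352, 0, 42, 21) [ 0.9873 -0.1362] 0.0391
wrist cork (355, 371, 53, 35) [ 0.5233 -0.5078] 0.0254
wrist cork (107, 324, 18, 58) [ 0.309  -0.5233] 0.0481
wrist cork (360, 313, 49, 23) [ 0.5136 -0.444 ] 0.0214
wrist cork (362, 289, 57, 34) [ 0.5115 -0.4168] 0.0224
wrist cork (564, 41, 76, 90) [ 0.6368 -0.2107] 0.0332
wrist cork (394, 0, 91, 56) [ 0.4943 -0.1844] 0.033
```

The top view puts the lid at (0.4925, −0.1846) and the ramekin rim was at (0.4923, −0.1838). It is centred within about 1 mm and at the right height, so I hand in.

```bash
python3 -c "
from cell import arm;print(arm.sign_off())"
```

```text
the job is handed in; nothing more can be done
None
```

The cork lid is on the open ramekin, centred within about 1 mm by the top camera and at the right height; I let go, drew the arm back and handed in at about 15.6 s, with no verdict returned.

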